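# Turn the paper knife end for end onto its rest

### The job

The red-handled paper knife lies on the writing mat with its blade towards you. Turn it end for end and lay it on its wooden rest, so that it lies level in both notches, about centred, with its point towards the black guard of the rest and its handle at the other end, and let go. Leave the white bone folder where it lies.

Things in the scene. Friction and masses are not known exactly. Their poses are not given: they have to be found in the camera images.
- knife_mid (a point): Grip point near the balance of the loose paper knife, half-way up its handle (7 mm over its underside). Knife 197 mm long, 18 wide, 90 g, lying flat: red handle 14 mm high from 80 mm behind this point to 20 ahead, then a pointed steel blade 5 mm thick, flush with the underside. x axis runs to the point, z up at the start. Starts blade towards the robot, left of the rest, either side of the folder
- knife_tip (a point): The point of the paper knife's blade, 117 mm ahead of knife_mid along the knife, 2.5 mm above the knife's underside; same axes
- rest_mid (a point): Where knife_mid belongs on the fixed pale wooden rest: midway between its notches, 41 mm above the desk. Base 270 x 74 x 8 mm; notched cross-pieces, 16 thick and 68 wide, 50 mm either side of this point; seats 34 mm above the desk, horns to 54, notch 28 wide below, 48 above. x axis runs along the rest to its black guard plate (63 mm high, 148 mm from here), roughly away from the robot; z up
- folder_mid (a point): Centre of the bone folder, which stays where it lies: a loose white flat bar with one rounded end, 161 x 22 x 8 mm, on the mat near the knife; this point is 4 mm above the mat, x axis along it to the rounded end
Mind the look-alikes: they are no part of the job. Of the things like the part that bears knife_mid, leave any that is blue or turquoise; of the rest the larger one is meant.

How it is judged (in metres and radians):
At the end, for the whole second after the job is handed in: The knife lies at rest, released, in both notches of the rest, its balance point within 25 mm along, 15 mm across and 10 mm in height of its place, along the rest within about 11 degrees, the point level within 20 mm and on the guard's side; the bone folder is within 20 mm of where it started (x of knife_mid in the frame of rest_mid between -0.025 and 0.025 m and y of knife_mid in the frame of rest_mid between -0.015 and 0.015 m and z of knife_mid in the frame of rest_mid between -0.01 and 0.01 m and x of knife_tip in the frame of rest_mid above 0.08 m and z of knife_tip in the frame of rest_mid between -0.02 and 0.02 m and angle between the x axis of knife_mid and the x axis of rest_mid, either way round below 0.2 rad and linear speed of knife below 0.02 m/s and distance of folder_mid from where it was at the start of the episode below 0.02 m); the robot touches nothing.
It fails at once if the bone folder is pushed or picked up (moved more than 20 mm) (distance of folder_mid from where it was at the start of the episode above 0.02 m).
It also fails if it takes over 35 s, if anything falls off the work surface, if the arm or the gripper's body presses on something with over 40 N, if the wrist force passes 120 N, or if a joint passes its speed limit or range.

### The arm

A 7-joint arm with a two-finger parallel gripper is mounted at the origin on the work surface. World frame = base frame: x ahead of the robot, y to its left, z up, the work surface at z = 0. Lengths are in m, angles in degrees, forces in N, time in s.
With the tool pointing down it reaches from about 0.4 to 0.85 m from the base axis. Payload 6.9 kg.
Tool frame: the origin (TCP) lies midway between the tips of the shut fingers; the grasp point (between the pads) lies 19 mm behind it; z points along the fingers, y is the line along which they close (so a half turn about z gives the same grasp; the last joint's range is limited). The gripper opens to 85 mm and grips with 20 to 120 N. Pads are 22 mm wide; open, the fingers measure 114 mm over their backs; the gripper's body (76 mm by 85 mm) begins 54 mm behind the grasp point. The pads swing forward as they close: fully open they stand 13 mm farther back than shut.
Start: joints at [-57.038, 29.078, -13.613, 85.955, 7.202, 65.827, -8.869], TCP at [0.283, 0.557, 0.231] pointing down, gripper open.
Joint ranges: [-176.47, 176.47], [-13.61, 117.27], [-81.72, 77.17], [0.22, 143.17], [-87.28, 267.28], [10, 112.55], [-165.47, 165.47]. Speed limits (degrees/s): [136.94, 136.94, 180, 180, 180, 180, 180].

### API

Orientations are given as [roll, pitch, yaw] about the fixed x, y, z axes, in that order (R = Rz(yaw) Ry(pitch) Rx(roll)).
In Python, from plant import sense, camera, job_done, recognise, place_of gives the robot as it stands. The module is installed in compiled form; this text tells all that it offers.
- The arm moves only by the tool play_rows, never from a script. Its argument "commands" is one flat list of numbers, 7 for each row, row after row: the shift along the world's x, y, z in m, then the turn, a rotation vector about the world's x, y, z in rad, then the closure, from 0 (fully open) to 1 (shut). A call has 1 to 10 rows; each row is the pose to reach, as a shift and turn from the pose commanded when the call began; what a row does not reach only later rows make up. A row lasts 1/12 s, in which the tool goes at most 41.7 mm and 7.16 degrees, less where a joint would pass 70% of its speed; a pose out of reach is approached as far as the arm can. A call with a gripper value outside its range is refused whole. The fingers move at their own pace and stop on an object; the grip force is fixed at half the most. Time passes only in rows, so rows that repeat a pose let the fingers close. It gives the time, the measured TCP pose, the force, the opening and the grip force at its end, in the units of the state.
- sense(): the state, without advancing time (a new reading comes with each control period).
- camera(name): name is "scene" or "top" or "wrist"; returns a dict with "pixels" (384x512x3 uint8, blue, green, red), "fx", "fy", "cx", "cy" (pixels), "R" (3x3) and "t" (3): a world point X has camera coordinates R X + t. Camera axes: x right, y down, z forward; pixel columns grow to the right and rows downward; lengths in m; the calibration is good to about 2 mm. The wrist camera is an equidistant fisheye: a pixel r from the principal point sees the ray r / f radians off the axis. A picture is of the moment at which its call begins. There is no depth.
- job_done(): hands the job in; it is judged then, once.
Trained networks look in the newest picture that a camera, given by its name, has taken for a name from the list of things; names that differ only in an ending like _2 or _b are one class to them, and where a whole thing is asked for, a point or a joint stands for the part that bears it (a point fixed in the world has none). Each returns a list of dicts, best first, with "p" (0 to 1); they miss things now and then, are a little off and sometimes report something else, mostly with a low value. They report only what shows in the picture. A call takes as long as a camera call. They do not tell look-alikes from the thing itself.
- recognise(camera, query): "bbox" ([left, top, right, bottom] as shares, 0 to 1, of the picture: columns of its width, rows of its height, round what is visible of it).
- place_of(camera, query): "point" ([row, column] as shares, 0 to 1, of the picture: columns of its width, rows of its height: a listed point, or the origin of a listed thing).
The state is a dict: "clock": time; "q": joint angles; "joint_vel": joint speeds; "joint_efforts": joint torques, N m; "eef_pos": TCP position; "tool_rot": TCP orientation; "wrist_force": force on the tool from outside, world axes, zero at the start; "moment": the same for the moment, N m; "opening": finger opening in m; "gripper_force": force on a finger pad.
Only numpy, scipy, OpenCV 4.12 (cv2) and the standard library are available. Lean on these libraries where they do the work, as an engineer would, in place of code of your own. Each camera call takes 0.05 s, during which the arm holds its last target. There are 200 camera calls.

## Working session

There is one attempt and no reset: what is moved stays moved. The work goes in short steps, Python scripts to look and compute and a tool call to move; the robot and the scene stay as the last step left them, time stands still between calls to the robot, and variables do not carry over. Pictures are saved under pics/ and viewed, at most 10 in all, crops included, and the job is handed in when it is done.

Besides the shell and the picture viewer there is one more tool, called after ">>>" by a JSON object that holds its "op" and its "data". play_rows: Moves the arm, as the interface text tells. Its arguments: {"type":"object","properties":{"commands":{"type":"array"}},"required":["commands"]}

```bash
mkdir -p pics
cat > h.py <<'E'
import numpy as np, cv2
from plant import sense, camera, job_done, recognise, place_of
def ray(c,u,v):
    R=np.array(c["R"]);t=np.array(c["t"])
    d=np.array([(u-c["cx"])/c["fx"],(v-c["cy"])/c["fy"],1.]);return -R.T@t,R.T@d
def at(c,u,v,z):
    o,d=ray(c,u,v);return o+d*(z-o[2])/d[2]
def proj(c,X):
    p=np.array(c["R"])@np.array(X)+np.array(c["t"]);return p[0]/p[2]*c["fx"]+c["cx"],p[1]/p[2]*c["fy"]+c["cy"]
Z=dict(knife_mid=.009,knife_tip=.0045,rest_mid=.041,folder_mid=.006)
E
python3 - <<'E'
from h import *
s=sense();print(s["clock"],s["eef_pos"],s["tool_rot"],s["opening"])
for n in("top","scene"):
    c=camera(n);cv2.imwrite(f"pics/{n}0.png",c["pixels"])
    for k in Z:
        for r in place_of(n,k)[:4]:
            v,u=r["point"][0]*384,r["point"][1]*512
            print(n,k,round(r["p"],2),round(u),round(v),at(c,u,v,Z[k]).round(4))
E
```

```text
0.0 [0.28279809 0.55679038 0.23043466] [-1.79898231e+02  3.23763598e-03  1.53083003e+02] 0.08539064246640964
top knife_mid 0.75 127 264 [0.3883 0.3264 0.009 ]
top knife_mid 0.68 156 173 [0.5925 0.2714 0.009 ]
top knife_mid 0.6 301 169 [ 0.5945 -0.0591  0.009 ]
top knife_mid 0.57 230 259 [0.3958 0.1022 0.009 ]
top knife_tip 0.88 272 197 [0.5315 0.0069 0.0045]
top knife_tip 0.82 191 224 [0.4735 0.1912 0.0045]
top knife_tip 0.66 153 228 [0.4677 0.2752 0.0045]
top knife_tip 0.61 99 248 [0.4256 0.3916 0.0045]
top rest_mid 0.83 377 212 [ 0.4878 -0.2153  0.041 ]
top folder_mid 0.96 236 157 [0.6261 0.0873 0.006 ]
scene knife_mid 0.92 365 228 [0.5947 0.2711 0.009 ]
scene knife_mid 0.85 304 171 [0.4043 0.118  0.009 ]
scene knife_mid 0.56 375 176 [0.4077 0.315  0.009 ]
scene knife_mid 0.56 232 223 [ 0.6093 -0.0611  0.009 ]
scene knife_tip 0.93 332 195 [0.4865 0.1947 0.0045]
scene knife_tip 0.75 261 203 [0.5303 0.0081 0.0045]
scene knife_tip 0.66 363 197 [0.4868 0.2756 0.0045]
scene knife_tip 0.28 291 233 [0.6245 0.0892 0.0045]
scene rest_mid 0.56 181 178 [ 0.4933 -0.2079  0.041 ]
scene folder_mid 0.96 289 234 [0.6299 0.0832 0.006 ]
```

View pics/top0.png

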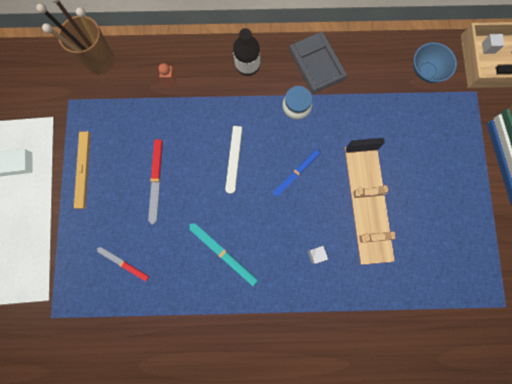

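View pics/scene0.png

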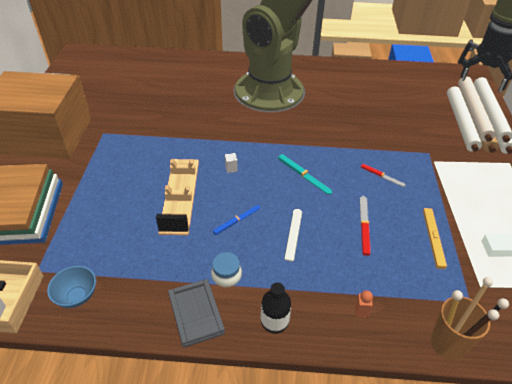

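The top view shows the large red knife with its handle end near (157,140), yellow collar near (155,180) and tip at (153,222). The small red knife at (123,264) is a look-alike. The folder is at (234,160), and the rest spans (365,150) to (377,262) with its guard at (365,145). The scene view agrees with this. Next I'll refine the poses with segmentation and an overlay.

Run:
```python
from h import *
c={n:camera(n) for n in("top","scene")}
for n,box in(("top",(135,130,175,230)),("scene",(350,190,380,260))):
    im=c[n]["pixels"].astype(int);b,g,r=im[...,0],im[...,1],im[...,2]
    m=(r>120)&(g<70)&(b<70);x0,y0,x1,y1=box;k=np.zeros_like(m);k[y0:y1,x0:x1]=1
    v,u=np.nonzero(m&k);P=np.array([at(c[n],a,d,.012)[:2] for a,d in zip(u,v)])
    w,V=np.linalg.eigh(np.cov(P.T));print(n,"handle",P.mean(0),np.degrees(np.arctan2(V[1,1],V[0,1])),P.min(0),P.max(0))
im=c["top"]["pixels"].astype(int);b,g,r=im[...,0],im[...,1],im[...,2]
m=((r>140)&(r-b>40)).astype(np.uint8);m[:,:340]=0;m[:,402:]=0;m[:140]=0;m[270:]=0
v,u=np.nonzero(m);P=np.array([at(c["top"],a,d,.008)[:2] for a,d in zip(u,v)],np.float32)
print("rest rect",cv2.minAreaRect(P))
def fit(x,y,yaw):
    R=np.array([[np.cos(yaw),-np.sin(yaw)],[np.sin(yaw),np.cos(yaw)]])
    return lambda p:np.r_[R@p[:2]+[x,y],p[2]]
f=fit(.4890,-.2120,np.radians(6))
out=[]
for n,(x0,y0,x1,y1) in(("top",(330,125,410,275)),("scene",(140,145,220,245))):
    I=cv2.resize(c[n]["pixels"][y0:y1,x0:x1],None,fx=4,fy=4,interpolation=cv2.INTER_CUBIC)
    def pl(pts,col):
        q=[((proj(c[n],f(np.array(p)))[0]-x0+.5)*4,(proj(c[n],f(np.array(p)))[1]-y0+.5)*4) for p in pts]
        cv2.polylines(I,[np.array(q).astype(int)],True,col,1)
    pl([(-.135,-.037,.008),(.135,-.037,.008),(.135,.037,.008),(-.135,.037,.008)],(0,255,0))
    for s in(-.05,.05):
        for sg in(-1,1): pl([(s-.008,sg*.024,.054),(s+.008,sg*.024,.054),(s+.008,sg*.034,.054),(s-.008,sg*.034,.054)],(255,0,255))
    pl([(.148,-.037,.063),(.148,.037,.063)],(255,255,0))
    out.append(cv2.copyMakeBorder(I,0,600-I.shape[0],0,0,0))
cv2.imwrite("pics/rest.png",np.hstack(out))
```

```text
top handle [0.62489906 0.26926306] 177.19404075702062 [0.58161069 0.26022204] [0.6694443  0.27877348]
scene handle [0.63190662 0.2682812 ] 177.68869188296927 [0.58178087 0.25913264] [0.67837724 0.27794734]
rest rect ((0.5145158767700195, -0.21370245516300201), (0.2667774260044098, 0.08341377973556519), 3.9657561779022217)
```

View pics/rest.png

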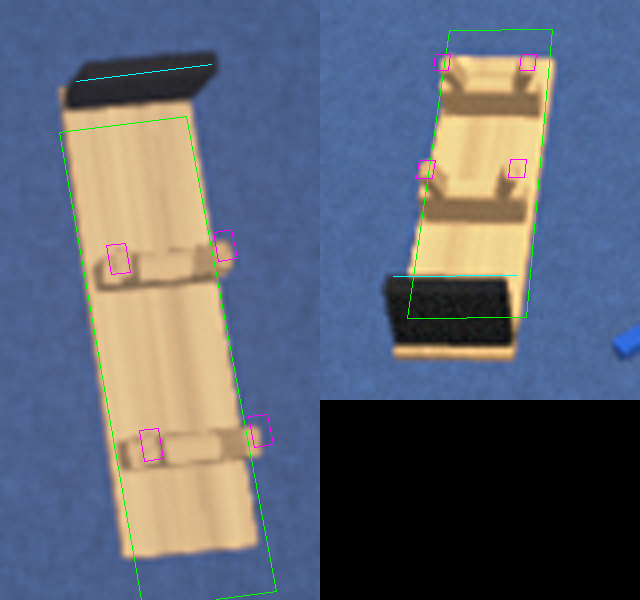

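Run:
```python
from h import *
from scipy.optimize import least_squares
c={n:camera(n) for n in("top","scene")}
off=dict(top=(330,125,0),scene=(140,145,320))
obs=[("top",122,556,'n',.037,.008),("top",257,543,'n',-.037,.008),("scene",448,57,'n',-.037,.008),("scene",553,60,'n',.037,.008),
("scene",395,357,'f',-.037,0),("scene",513,358,'f',.037,0),("scene",422,221,.058,-.034,.008),("scene",525,221,.058,.034,.008),("scene",443,112,-.042,-.034,.008),("scene",540,114,-.042,.034,.008)]
def W(p,x,y,z):
    s,k=np.sin(p[2]),np.cos(p[2]);return np.array([p[0]+k*x-s*y,p[1]+s*x+k*y,z])
def res(p):
    o=[]
    for n,u,v,x,y,z in obs:
        x={'n':p[3]-.135,'f':p[3]+.135}.get(x,x)
        a,b=proj(c[n],W(p,x,y,z));x0,y0,d=off[n];o+=[a+.5-(u-d)/4-x0,b+.5-v/4-y0]
    return np.array(o)
r=least_squares(res,[.49,-.212,.06,.03],loss="soft_l1");p=r.x;print(p,np.degrees(p[2]));print(r.fun.reshape(-1,2).round(1))
out=[]
for n,(x0,y0,x1,y1) in(("top",(330,125,410,275)),("scene",(140,145,220,245))):
    I=cv2.resize(c[n]["pixels"][y0:y1,x0:x1],None,fx=4,fy=4,interpolation=cv2.INTER_CUBIC)
    def pl(pts,col):
        q=[proj(c[n],W(p,*t)) for t in pts]
        cv2.polylines(I,[((np.array(q)+.5-[x0,y0])*4).astype(int)],True,col,1)
    b=p[3]
    pl([(b-.135,-.037,.008),(b+.135,-.037,.008),(b+.135,.037,.008),(b-.135,.037,.008)],(0,255,0))
    for s in(-.05,.05):
        for sg in(-1,1): pl([(s-.008,sg*.024,.054),(s+.008,sg*.024,.054),(s+.008,sg*.034,.054),(s-.008,sg*.034,.054)],(255,0,255))
    pl([(.148,-.037,.063),(.148,.037,.063)],(255,255,0))
    out.append(cv2.copyMakeBorder(I,0,600-I.shape[0],0,0,0))
cv2.imwrite("pics/rest2.png",np.hstack(out))
```

```text
[ 0.48349019 -0.21307745  0.06635787  0.03323144] 3.8020256957421394
[[ 1.1 -0.1]
 [ 0.9  0.2]
 [ 0.8 -0.6]
 [ 0.5 -0.8]
 [-0.5  0.8]
 [ 0.1  1. ]
 [ 0.1 -0.4]
 [ 0.4  0.1]
 [ 0.2  0.3]
 [ 0.6  0.2]]
```

View pics/rest2.png

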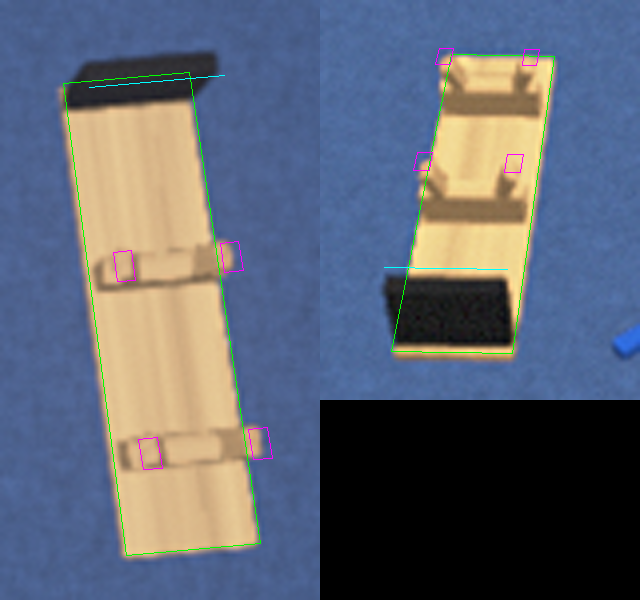

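The refined overlay fits the base outline. That puts the rest at about (0.485, -0.212) with yaw 3.8°, and knife_mid at about (0.594, 0.270) with yaw 177.4°. Moving above the knife now.

>>> {"op": "play_rows", "data": {"commands": [0.03,-0.028,0,0,0,0.1,0,0.06,-0.056,0,0,0,0.2,0,0.09,-0.084,0,0,0,0.3,0,0.12,-0.112,0,0,0,0.424,0,0.15,-0.14,0,0,0,0.424,0,0.18,-0.168,0,0,0,0.424,0,0.21,-0.196,-0.02,0,0,0.424,0,0.24,-0.224,-0.05,0,0,0.424,0,0.28,-0.26,-0.08,0,0,0.424,0,0.311,-0.286,-0.11,0,0,0.424,0]}}

```text
clock: 1.53
eef_pos: [0.5695, 0.2922, 0.1442]
tool_rot: [180.0, 0.1, 177.4]
wrist_force: [0.4, -0.4, 0.6]
opening: 0.0858
gripper_force: 0.0
```

>>> {"op": "play_rows", "data": {"commands": [0,0,0,0,0,0,0,0,0,0,0,0,0,0,0,0,0,0,0,0,0]}}

```text
clock: 1.78
eef_pos: [0.5676, 0.2944, 0.1446]
tool_rot: [180.0, -0.0, 177.4]
wrist_force: [-0.7, 0.6, 0.0]
opening: 0.085
gripper_force: 0.0
```

Run:
```python
from h import *
s=sense();print(s["clock"],s["eef_pos"],s["tool_rot"],s["q"],s["opening"])
c=camera("wrist");cv2.imwrite("pics/w1.png",c["pixels"])
print(c["fx"],c["cx"],c["cy"])
for k in("knife_mid","knife_tip"):
    for r in place_of("wrist",k)[:2]:
        u=np.array(r["point"])[::-1]*[512,384];d=(u-[c["cx"],c["cy"]])/c["fx"];t=np.hypot(*d)
        R=np.array(c["R"]);dd=R.T@np.r_[d/t*np.sin(t),np.cos(t)];o=-R.T@np.array(c["t"]);print(k,r["p"],u,o+dd*(Z[k]-o[2])/dd[2])
```

```text
1.7833 [0.56762614 0.2944009  0.14455099] [ 1.79955978e+02 -4.15407498e-02  1.77370386e+02] [-19.61717466  34.88186474 -16.73767452  90.37079413  11.32788084
  56.43098886  47.57299751] 0.08495675594768376
297.3186396354542 252.66610443225196 194.49994297380812
knife_mid 0.75 [73.4208 37.2864] [0.39941021 0.11655874 0.009     ]
knife_mid 0.66 [234.3936 211.5072] [0.59660278 0.27452711 0.009     ]
knife_tip 0.95 [146.1248  97.3824] [0.4764745  0.19476866 0.0045    ]
knife_tip 0.94 [233.216  88.704] [0.47611371 0.2804126  0.0045    ]
```

View pics/w1.png

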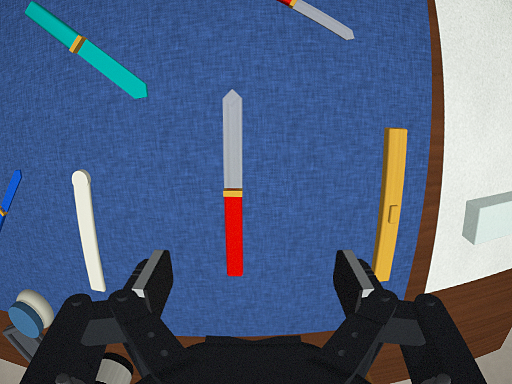

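The wrist view shows the knife along column 233, with its tip at (233,90) and collar at (232,192), a little off the finger midline and lined up with the tool. Descending.

>>> {"op": "play_rows", "data": {"commands": [0.0275,-0.022,-0.03,0,0,0,0,0.0275,-0.022,-0.06,0,0,0,0,0.0275,-0.022,-0.09,0,0,0,0,0.0275,-0.022,-0.11,0,0,0,0,0.0275,-0.022,-0.125,0,0,0,0,0.0275,-0.022,-0.135,0,0,0,0,0.0275,-0.022,-0.14,0,0,0,0,0.0275,-0.022,-0.14,0,0,0,0]}}

```text
clock: 2.6
eef_pos: [0.5949, 0.2725, 0.0043]
tool_rot: [-180.0, -0.0, 177.4]
wrist_force: [-0.5, -0.6, -0.9]
opening: 0.0852
gripper_force: 0.0
```

>>> {"op": "play_rows", "data": {"commands": [0,0,0,0,0,0,0.3,0,0,0,0,0,0,0.6,0,0,0,0,0,0,1,0,0,0,0,0,0,1,0,0,0,0,0,0,1,0,0,0,0,0,0,1,0,0,0,0,0,0,1,0,0,0,0,0,0,1]}}

```text
clock: 3.27
eef_pos: [0.5958, 0.2719, 0.0053]
tool_rot: [180.0, 0.1, 177.4]
wrist_force: [-1.3, 0.3, 7.1]
opening: 0.016
gripper_force: 60.3
```

>>> {"op": "play_rows", "data": {"commands": [0,0,0.01,0,0,0,1,0,0,0.03,0,0,0,1,0,0,0.05,0,0,0,1,0,0,0.08,0,0,0,1,0,0,0.11,0,0,0,1,0,0,0.14,0,0,0,1,0,0,0.17,0,0,0,1,0,0,0.17,0,0,0,1,0,0,0.17,0,0,0,1]}}

```text
clock: 4.02
eef_pos: [0.5962, 0.2723, 0.177]
tool_rot: [179.9, 0.2, 177.4]
wrist_force: [-0.4, -0.1, -2.2]
opening: 0.016
gripper_force: 59.5
```

Run:
```python
from h import *
s=sense();print(s["clock"],s["eef_pos"],s["tool_rot"],s["wrist_force"],s["moment"],s["opening"])
w=camera("wrist")["pixels"];c=camera("scene")
cv2.imwrite("pics/w2.png",np.hstack([w[::1,100:400],cv2.resize(c["pixels"][100:292,290:512],None,fx=2,fy=2)]))
```

```text
4.0167 [0.59620638 0.27229246 0.17695667] [179.89160839   0.20383074 177.37378045] [-0.36816652 -0.1142434  -2.22156942] [-0.00026984  0.00148691  0.00890119] 0.01599047028982301
```

View pics/w2.png

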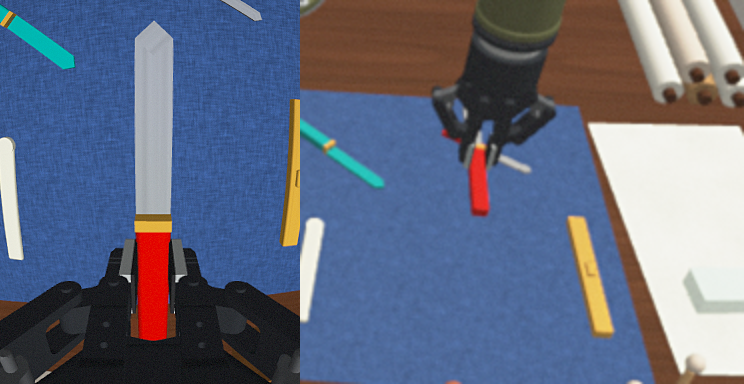

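The knife is held level and aligned with the tool; the wrist crop shows the tip at (154,22) and the collar at (153,224). Now I'll turn it while carrying it over.

>>> {"op": "play_rows", "data": {"commands": [-0.0044,-0.0194,0,0,0,-0.12,1,-0.0088,-0.0388,0,0,0,-0.24,1,-0.0132,-0.0582,0,0,0,-0.36,1,-0.0176,-0.0776,0,0,0,-0.48,1,-0.022,-0.097,0,0,0,-0.6,1,-0.0264,-0.1164,0,0,0,-0.72,1,-0.0308,-0.1358,0,0,0,-0.84,1,-0.0352,-0.1552,0,0,0,-0.96,1,-0.0396,-0.1746,0,0,0,-1.08,1,-0.044,-0.194,0,0,0,-1.2,1]}}

```text
clock: 4.95
eef_pos: [0.5501, 0.0766, 0.1729]
tool_rot: [-179.8, -0.0, 108.3]
wrist_force: [-0.4, 0.5, -0.8]
opening: 0.0159
gripper_force: 59.5
```

>>> {"op": "play_rows", "data": {"commands": [-0.0044,-0.0194,0,0,0,-0.12,1,-0.0088,-0.0388,0,0,0,-0.24,1,-0.0132,-0.0582,0,0,0,-0.36,1,-0.0176,-0.0776,0,0,0,-0.48,1,-0.022,-0.097,0,0,0,-0.6,1,-0.0264,-0.1164,0,0,0,-0.72,1,-0.0308,-0.1358,0,0,0,-0.84,1,-0.0352,-0.1552,0,0,0,-0.96,1,-0.0396,-0.1746,0,0,0,-1.08,1,-0.044,-0.194,0,0,0,-1.2,1]}}

```text
clock: 5.78
eef_pos: [0.5061, -0.1169, 0.1731]
tool_rot: [-179.9, 0.1, 39.5]
wrist_force: [0.8, 0.0, -0.8]
opening: 0.0158
gripper_force: 59.5
```

>>> {"op": "play_rows", "data": {"commands": [-0.0044,-0.0194,0,0,0,-0.12,1,-0.0088,-0.0388,0,0,0,-0.24,1,-0.0132,-0.0582,0,0,0,-0.36,1,-0.0176,-0.0776,0,0,0,-0.48,1,-0.022,-0.097,0,0,0,-0.63,1,-0.022,-0.097,0,0,0,-0.63,1,-0.022,-0.097,0,0,0,-0.63,1,-0.022,-0.097,0,0,0,-0.63,1]}}

```text
clock: 6.45
eef_pos: [0.485, -0.2122, 0.1735]
tool_rot: [-179.9, 0.1, 3.9]
wrist_force: [0.7, 0.8, -1.3]
opening: 0.0159
gripper_force: 59.5
```

```bash
cat > look.py <<'E'
from h import *
import sys
s=sense();print(s["clock"],s["eef_pos"],s["tool_rot"],s["wrist_force"],s["opening"])
c=camera("wrist");a=camera("top");b=camera("scene")
zt=float(sys.argv[1])
for k in("knife_tip",):
    for r in place_of("wrist",k)[:3]:
        u=np.array(r["point"])[::-1]*[512,384];d=(u-[c["cx"],c["cy"]])/c["fx"];t=np.hypot(*d)
        R=np.array(c["R"]);dd=R.T@np.r_[d/t*np.sin(t),np.cos(t)];o=-R.T@np.array(c["t"]);print(k,r["p"],u,o+dd*(zt-o[2])/dd[2])
w=c["pixels"][:,56:456]
A=cv2.resize(a["pixels"][120:280,320:420],None,fx=2.4,fy=2.4);B=cv2.resize(b["pixels"][110:250,110:230],None,fx=3,fy=3)
H=lambda I:cv2.copyMakeBorder(I,0,420-I.shape[0],0,0,0)
I=np.hstack([H(w),H(A),H(B)]);cv2.imwrite(sys.argv[2],cv2.resize(I,None,fx=.8,fy=.8))
E
python3 look.py .1745 pics/w3.png
```

```text
6.45 [ 0.48502014 -0.21224627  0.17345158] [-1.79932282e+02  1.23312772e-01  3.90453673e+00] [ 0.70818001  0.78063682 -1.29357123] 0.01593477053411284
knife_tip 0.96 [256.3072  21.312 ] [ 0.60458223 -0.20605519  0.1745    ]
knife_tip 0.72 [ 69.888  121.9968] [ 0.55427135 -0.10908337  0.1745    ]
```

View pics/w3.png

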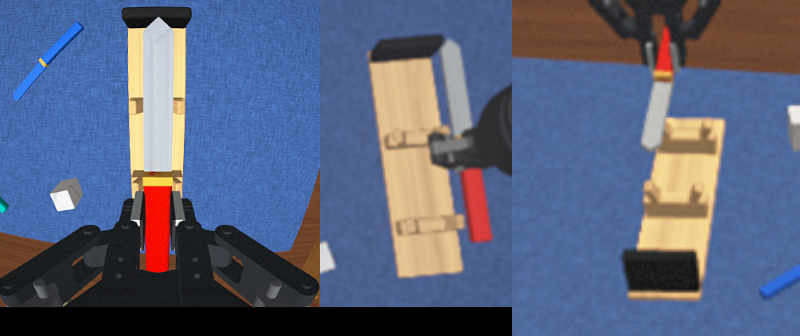

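The knife is over the rest with its point towards the guard. In the wrist view the blade, at column 157, is centred between the rest edges at 128 and 186. Lowering it.

>>> {"op": "play_rows", "data": {"commands": [-0.001,0.001,-0.03,0,0,0,1,-0.001,0.001,-0.06,0,0,0,1,-0.001,0.001,-0.08,0,0,0,1,-0.001,0.001,-0.1,0,0,0,1,-0.001,0.001,-0.115,0,0,0,1,-0.001,0.001,-0.125,0,0,0,1,-0.001,0.001,-0.131,0,0,0,1,-0.001,0.001,-0.131,0,0,0,1]}}

```text
clock: 7.32
eef_pos: [0.4842, -0.2118, 0.0427]
tool_rot: [-180.0, 0.1, 3.8]
wrist_force: [-0.0, 1.0, -1.0]
opening: 0.016
gripper_force: 59.5
```

```bash
python3 look.py .042 pics/w4.png
```

```text
7.3167 [ 0.48419285 -0.21176995  0.04272991] [-1.79958313e+02  6.76416936e-02  3.80621903e+00] [-0.04611009  0.97479449 -1.03888436] 0.015999652575379837
knife_tip 0.9 [254.3104  19.008 ] [ 0.6053905  -0.20474482  0.042     ]
```

View pics/w4.png

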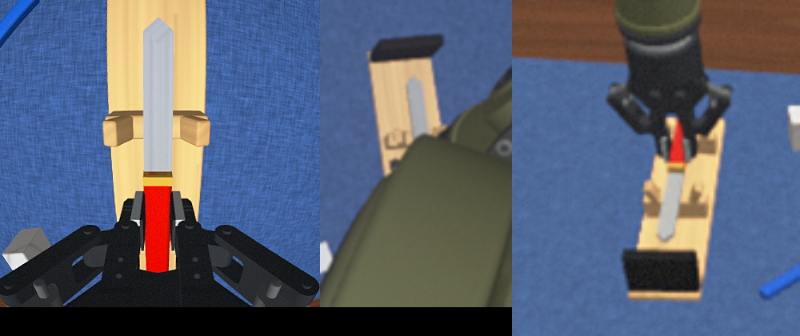

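The blade is centred between the horns, at columns 104 and 211 with the blade at 157. Seating the knife next.

>>> {"op": "play_rows", "data": {"commands": [0,0,-0.002,0,0,0,1,0,0,-0.004,0,0,0,1,0,0,-0.005,0,0,0,1,0,0,-0.005,0,0,0,1]}}

```text
clock: 7.85
eef_pos: [0.4847, -0.2123, 0.0392]
tool_rot: [-180.0, -0.1, 3.8]
wrist_force: [-0.6, 0.4, 6.1]
opening: 0.0156
gripper_force: 60.4
```

The knife has made contact with about 6 N. Releasing it, then retreating upward.

>>> {"op": "play_rows", "data": {"commands": [0,0,0.001,0,0,0,0.8,0,0,0.001,0,0,0,0.6,0,0,0.001,0,0,0,0.4,0,0,0.001,0,0,0,0.2,0,0,0.001,0,0,0,0,0,0,0.001,0,0,0,0,0,0,0.001,0,0,0,0,0,0,0.001,0,0,0,0]}}

```text
clock: 8.52
eef_pos: [0.4844, -0.2122, 0.0395]
tool_rot: [-180.0, 0.0, 3.8]
wrist_force: [-0.3, -0.6, -0.1]
opening: 0.0852
gripper_force: 0.0
```

>>> {"op": "play_rows", "data": {"commands": [0,0,0.01,0,0,0,0,0,0,0.03,0,0,0,0,0,0,0.06,0,0,0,0,0,0,0.09,0,0,0,0,0,0,0.12,0,0,0,0,-0.03,-0.02,0.14,0,0,0,0,-0.06,-0.04,0.15,0,0,0,0,-0.08,-0.06,0.15,0,0,0,0,-0.08,-0.06,0.15,0,0,0,0,-0.08,-0.06,0.15,0,0,0,0]}}

```text
clock: 9.35
eef_pos: [0.4033, -0.2735, 0.1907]
tool_rot: [180.0, -0.1, 3.5]
wrist_force: [0.8, 0.8, -0.0]
opening: 0.0854
gripper_force: 0.0
```

```bash
python3 look.py .0365 pics/w5.png
python3 - <<'E'
from h import *
for n in("top","scene"):
    c=camera(n)
    for k in("knife_tip","knife_mid","folder_mid"):
        for r in place_of(n,k)[:5]:
            v,u=r["point"][0]*384,r["point"][1]*512
            X=at(c,u,v,.0365 if k=="knife_tip" else .041 if k=="knife_mid" else .006)
            if X[1]<-.12 or k[0]=="f":print(n,k,r["p"],X.round(4))
E
```

```text
9.35 [ 0.40325935 -0.27346121  0.19074158] [ 1.79968380e+02 -8.18482195e-02  3.54373801e+00] [ 0.81422234  0.82114377 -0.0389897 ] 0.08537756620179544
knife_tip 0.56 [43.3152 64.2048] [ 0.53051065 -0.02218137  0.0365    ]
top knife_tip 0.58 [ 0.5997 -0.2053  0.0365]
top knife_mid 0.59 [ 0.4862 -0.2143  0.041 ]
top folder_mid 0.85 [0.6269 0.0914 0.006 ]
scene knife_tip 0.83 [ 0.6112 -0.207   0.0365]
scene knife_mid 0.7 [ 0.498  -0.2109  0.041 ]
scene folder_mid 0.61 [0.6245 0.0894 0.006 ]
```

View pics/w5.png

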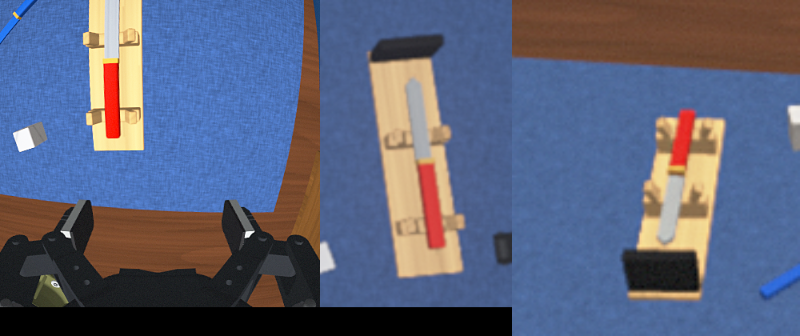

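The knife lies centred in both notches with its point towards the guard. In the wrist view the cross-pieces are at rows 39 and 117 and the collar is at row 62, which puts knife_mid at about row 78, midway between them. The folder has not moved, so I'm handing in.

```bash
python3 -c "from plant import job_done;print(job_done())"
```

```text
the job is handed in; nothing more can be done
None
```

I laid the red-handled knife centred in both notches of its rest, point towards the black guard, and released it; the folder still lies where it was, and the job is handed in (no verdict was returned).

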